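# Third hand at the rivet press: hold a toothplate against the back fence

## Robot

A 6-joint arm with a two-finger parallel gripper is mounted at the origin on the work surface. World frame = base frame: x ahead of the robot, y to its left, z up, the work surface at z = 0. Lengths are in m, angles in rad, forces in N, time in s.
With the tool pointing down it reaches from about 0.375 to 0.9 m from the base axis. Payload 3.1 kg.
Tool frame: the origin (TCP) lies on the centre line of the jaws, within the pads' length; the fingertips stand 19 mm ahead of it and the grasp point (between the pads) is the TCP; z points along the fingers, y is the direction in which the jaws open and shut (so a half turn about z gives the same grasp; the last joint's range is limited). The gripper opens to 85 mm and grips with 20 to 120 N. Pads are 22 mm wide; open, the fingers measure 114 mm over their backs; the gripper's body (76 mm by 85 mm) begins 54 mm behind the grasp point. The pads swing forward as they close: fully open they stand 13 mm farther back than shut.
Start: joints at [1.147, 0.527, 1.433, -0, 1.181, -0.178], TCP at [0.151, 0.606, 0.25] pointing down, gripper open.
Joint ranges: [-3.08, 3.08], [-0.75, 2.2], [0.22, 2.44], [-1.43, 4.57], [0, 2.65], [-2.85, 2.85]. Speed limits (rad/s): [2.79, 2.79, 3.14, 3.14, 3.14, 3.14].

## Interface

Orientations are given as a unit quaternion [x, y, z, w].
In Python, from station import manip, imaging, workorder gives the robot as it stands.
- The arm moves only by the shell command python3 -m creep 'ROWS' [FORCE]. ROWS is a JSON object of lists of equal length, an entry for each row: "claw": the finger opening in cm, from 0 to 8.54; "dp": the shift along the tool's x, y, z in cm, a list of three; "roll": the turn about the tool's z in rad. In form: {"claw": [claw, ...], "dp": [[dx, dy, dz], ...], "roll": [roll, ...]}. A call has 1 to 12 rows; each row is the pose to reach, as a shift and turn from the pose commanded when the call began, along the tool's axes at that moment; what a row does not reach only later rows make up. A row lasts 1/10 s, in which the tool goes at most 50 mm and 8.59 degrees, less where a joint would pass 70% of its speed; a pose out of reach is approached as far as the arm can. A call with a gripper value outside its range is refused whole. The fingers move at their own pace and stop on an object; FORCE is the grip in N (left out, the last holds). Time passes only in rows, so rows that repeat a pose let the fingers close. It gives the time, the measured TCP pose, the force and the opening at its end, in the units of the state.
- manip.sense(): the state, without advancing time (a new reading comes with each control period).
- imaging.snapshot(name): name is "scene" or "side" or "wrist"; returns a dict with "image" (420x560x3 uint8, red, green, blue), "z_map" (420x560 float32, m along the optical axis (not along the pixel's ray), 0 where there is no reading), "vfov" (degrees; the focal length in pixels is half the picture's height over the tangent of half this angle, whatever the lens; pixels are square), "cx", "cy" (the principal point, pixels), "R" (3x3) and "t" (3): a world point X has camera coordinates R X + t. Camera axes: x right, y down, z forward; pixel columns grow to the right and rows downward; lengths in m; the calibration is good to about 2 mm. A picture is of the moment at which its call begins.
- workorder.sign_off(): hands the job in, once; it reports no verdict.
The state is a dict: "t": time; "q": joint angles; "qd": joint speeds; "tau": joint torques, N m; "tcp_pos": TCP position; "tool_rot": TCP orientation; "force": force on the tool from outside, world axes, zero at the start; "ft_torque": the same for the moment, N m; "finger_gap": opening from 0.0 (shut) to 1.0 (fully open).
Only numpy, scipy, OpenCV 4.12 (cv2) and the standard library are available. Lean on these libraries where they do the work, as an engineer would, in place of code of your own. Each camera call takes 0.05 s, during which the arm holds its last target.

## Task

Pick up the steel crampon toothplate, lay it teeth up on the work table of the green hand press with its rivet hole end under the ram, and slide it gently along the table until that end is flush against the steel fence with the rivet hole centred over the anvil. Then be my third hand: keep it pressed against the fence with a steady push of 6 to 20 newtons (aim for about 12) for a few seconds and finish while you are still holding it there, without letting go. I will pull the lever myself, so leave the press lever and the other things on the bench alone.

Things in the scene. Friction and masses are not known exactly. Their poses are not given: they have to be found in the camera images.
- toothplate: Part to hold: bright steel channel 170 mm long (x), 50 mm wide (y), 0.3 kg, lying teeth up: 3 mm web below, and along both sides upright 3 mm flanges 18 mm high with teeth to 27 mm above the underside. Flat parallel flange outsides, 50 mm apart. Flanges run from x = -60 to +85 mm; the tail is a bare tongue. Origin: underside, mid length and width; z up; +x to the rivet hole end.
- rivet_hole (a point): Centre of the 8 mm rivet hole in the toothplate's web, on its underside, on the middle line, 22 mm from the front end (63 mm from the origin along the plate's +x).
- flange_grip (a point): Point midway between the toothplate's flanges, 35 mm behind its origin (towards the tail), 12 mm above its underside: a good place to grip across the flanges from above, clear of the press head when the plate is home.
- press: Green cast iron hand press bolted to the bench. Origin: bench top (z = 0) straight under the ram axis; +x points away from the robot (turned by its yaw), z up. Steel work table: flat, x = -115 to +40 mm, y = -50 to +50 mm, top 50 mm above the bench, waxed and slippery (friction about 0.15). Column at y = +80 to +132 mm. The -x side is open: the plate is fed in from there, along +x.
- head (a point): Underside of the press head over the anvil, 170 mm above the bench. The head spans x = -22 to +22 mm and y = -33 to +132 mm in the press frame, up to 265 mm above the bench. Keep the gripper on its -x side.
- ram_nose (a point): Tip of the raised ram, a 10 mm round brass nose 95 mm above the bench (45 mm over the work table, on the ram axis), so the toothplate passes below it; above it an 18 mm round holder, then a 22 mm square ram.
- anvil (a point): Centre of the round anvil die, let in flush with the work table straight under the ram (in the press frame 0, 0, 50 mm). The rivet hole must end up over this point.
- fence: Rigid steel fence bar fixed on the far edge of the work table: 80 mm long (y), 12 mm thick (x), 16 mm high. Origin: foot of the middle of the face that looks to the robot, 22 mm beyond the anvil in the press's +x; axes as the press. The plate's rivet hole end butts squarely on this face; then its hole is over the anvil. It does not give.
- press_lever (a joint): Lever of the hand press, on the far side of its head; 0 = up at rest (sprung), grows to 1.9 rad as it is pulled down. Leave it at 0. The lever rises from a hub 215 mm above the bench to a black ball 390 mm above the bench, beside the head at the press's x = +38 to +70 mm.
- frame_section: Bystander: bent aluminium snowshoe frame tube, 19 mm thick, 300 mm long. Origin: middle, underside.
- buckle_a: Bystander: orange plastic binding buckle 48 x 34 x 16 mm. Origin: underside centre.
- buckle_b: Bystander: orange plastic binding buckle 48 x 34 x 16 mm. Origin: underside centre.
- rivet_punch: Bystander: brass rivet punch 115 mm long, 13 mm thick, lying down. Origin: underside, near its middle.
- hammer: Bystander: hammer with a wooden handle, lying on the bench to the robot's left. Origin: underside, on its handle's line, near the middle.
- rivet_jar: Bystander: glass jar with a steel cap, 60 mm across, 75 mm high. Origin: underside centre.
- enamel_mug: Bystander: blue mug, 82 mm across, 80 mm high. Origin: underside centre.

How it is judged:
By the outcome, as a careful person would: the job done as asked, in the order asked, and still so for the second after the job is handed in, while the arm keeps its last pose, push and grip.
It also fails if it takes over 48 s, if anything falls off the work surface, if the arm or the gripper's body presses on something with over 40 N, if the wrist force passes 120 N, or if a joint passes its speed limit or range.

## Working session

There is one attempt and no reset: what is moved stays moved. The work goes in short steps, Python scripts to look and compute and a shell command to move; the robot and the scene stay as the last step left them, time stands still between calls to the robot, and variables do not carry over. Pictures are saved under pics/ and viewed, and the job is handed in when it is done.

```bash
ls; mkdir -p pics; python3 - <<'E'
from station import manip, imaging
import cv2,pickle
print(manip.sense())
for n in ["scene","side","wrist"]:
    s=imaging.snapshot(n); cv2.imwrite(f"pics/{n}0.png",s["image"][:,:,::-1]); pickle.dump(s,open(f"{n}0.pkl","wb"))
    print(n,s["vfov"],s["cx"],s["cy"],s["R"],s["t"])
E
```

```text
pics
{'t': 0.0, 'q': array([ 1.14752340e+00,  5.28482981e-01,  1.43394003e+00, -1.88243838e-05,
        1.18138489e+00, -1.78531769e-01]), 'qd': array([-0.00025223, -0.00229004,  0.00112948, -0.00045504,  0.00075303,
       -0.00013389]), 'tau': array([-2.23797011e-03, -4.42343473e+01, -1.78026688e+01, -4.91957580e-04,
        8.38887849e-03, -1.04975207e-06]), 'tcp_pos': array([0.1511472 , 0.60573468, 0.24931124]), 'tool_rot': array([ 1.22061770e-01,  9.92521888e-01, -1.06043619e-03, -3.19967076e-04]), 'force': array([ 5.54579612e-01, -3.80941772e-04,  4.80046186e-01]), 'ft_torque': array([ 0.02150413, -0.02239032,  0.00749019]), 'finger_gap': 0.9928657434581364}
scene 54.38334807358351 276.4229625861641 211.84514409704983 [[-0.80639047  0.59117324 -0.01576721]
 [ 0.48935633  0.65206207 -0.57909019]
 [-0.33206142 -0.4746886  -0.815111  ]] [ 0.44011745 -0.18280221  1.44300951]
side 46.93464413205025 284.87643658546574 203.0087423287836 [[ 0.98567283 -0.16865281 -0.00230352]
 [-0.094565   -0.54126293 -0.83551894]
 [ 0.13966581  0.82376615 -0.54945681]] [-0.51890215  0.14630482  1.30089573]
wrist 63.44197337509404 281.49262429234756 216.3508169836619 [[ 0.24198692  0.97027745 -0.00199874]
 [ 0.93359306 -0.23227577  0.27285888]
 [ 0.26428456 -0.06789429 -0.96205199]] [-0.62402513 -0.03661064  0.37904219]
```

View pics/scene0.png

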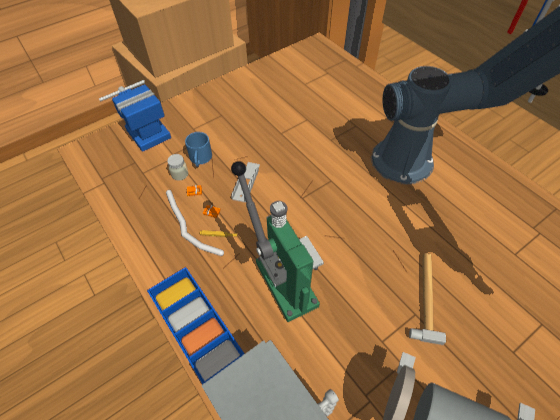

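View pics/side0.png

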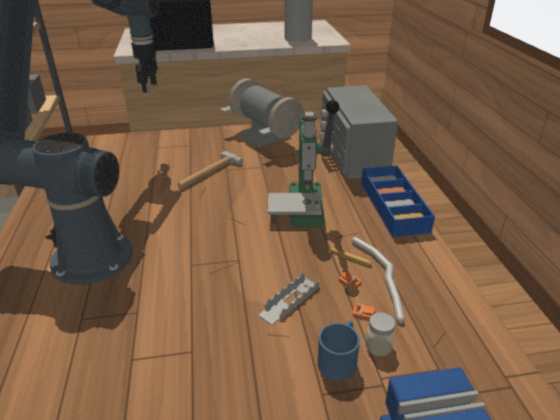

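View pics/wrist0.png

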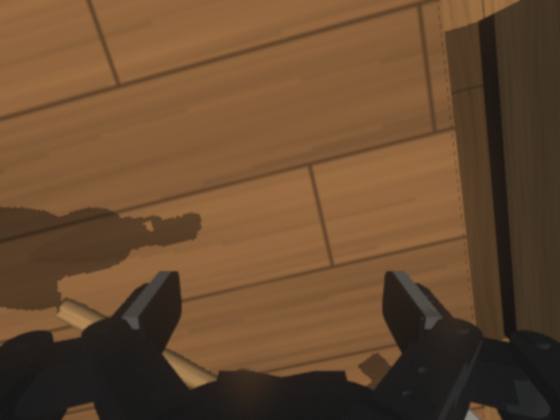

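The side view shows the toothplate at about (290,298), the press table at about (293,203), the ram at about (308,150), and the mug, jar and buckles to the right and near the camera. In the scene view the plate is at about (246,182), partly hidden behind the lever. The wrist camera sees only bench. Next I'll segment by depth.

```bash
cat > h.py <<'E'
import numpy as np,cv2,pickle
def f(s): return s["image"].shape[0]/2/np.tan(np.radians(s["vfov"])/2)
def cloud(s):
    z=s["z_map"];h,w=z.shape;v,u=np.mgrid[:h,:w]
    P=np.stack([(u-s["cx"])/f(s)*z,(v-s["cy"])/f(s)*z,z],-1)
    return (P-s["t"])@s["R"]
def proj(s,X):
    c=np.asarray(X)@s["R"].T+s["t"]; return np.stack([c[...,0]/c[...,2]*f(s)+s["cx"],c[...,1]/c[...,2]*f(s)+s["cy"]],-1)
def onplane(s,uv,z):
    uv=np.atleast_2d(uv).astype(float)
    d=np.c_[(uv[:,0]-s["cx"])/f(s),(uv[:,1]-s["cy"])/f(s),np.ones(len(uv))]@s["R"]
    o=-s["R"].T@s["t"]; return o+d*((z-o[2])/d[:,2])[:,None]
E
python3 - <<'E'
from h import *
for n in ["side","scene"]:
    s=pickle.load(open(n+"0.pkl","rb"));P=cloud(s)
    np.set_printoptions(precision=4,suppress=True)
    px={"side":[(290,298),(293,203),(200,260),(308,150),(309,202)],"scene":[(246,182),(310,250),(330,150),(280,215)]}[n]
    for u,v in px: print(n,(u,v),P[v,u])
    b={"side":(250,170,340,330),"scene":(215,130,345,330)}[n]
    c=s["image"][b[1]:b[3],b[0]:b[2],::-1]; cv2.imwrite(f"pics/{n}_crop.png",cv2.resize(c,None,fx=3.6 if n=="side" else 2.9,fy=3.6 if n=="side" else 2.9,interpolation=cv2.INTER_CUBIC))
    # plate cluster
    img=s["image"].astype(int); sat=img.max(-1)-img.min(-1)
    for nm,m in {"plate":(P[...,2]>0.002)&(P[...,2]<0.04),"table":(P[...,2]>.044)&(P[...,2]<.056)}.items():
        m=m&(sat<40)&(img.max(-1)>90)
        k,l,st,ce=cv2.connectedComponentsWithStats(m.astype(np.uint8))
        for i in range(1,k):
            if st[i,4]>80:
                Q=P[l==i]; r=cv2.minAreaRect((Q[:,:2]*1000).astype(np.float32)); print(n,nm,st[i],Q.mean(0),r)
E
```

```text
side (290, 298) [ 0.4981 -0.2394 -0.0022]
side (293, 203) [0.5677 0.0976 0.0477]
side (200, 260) [ 0.2861 -0.0585 -0.0018]
side (308, 150) [0.6021 0.0675 0.2352]
side (309, 202) [0.6161 0.0972 0.046 ]
side plate [221 152  22  12 124] [0.4108 0.4721 0.0203] ((408.40472412109375, 472.4033203125), (44.638084411621094, 87.58314514160156), 36.611454010009766)
side plate [370 175  27   6  83] [0.8901 0.221  0.0285] ((894.919189453125, 223.61512756347656), (36.71335983276367, 90.31649780273438), 85.51589965820312)
side plate [289 182  13  12  89] [0.5904 0.2051 0.0284] ((590.0140991210938, 208.5266571044922), (34.23954391479492, 67.11921691894531), 0.9427987933158875)
side plate [385 198  30   9 169] [0.8929 0.0755 0.0278] ((895.0860595703125, 78.47720336914062), (45.9205207824707, 96.42505645751953), 89.42362213134766)
side plate [352 238  52  86 727] [ 0.7416 -0.2212  0.0147] ((744.0164184570312, -205.29994201660156), (62.83576965332031, 325.1180419921875), 3.095836877822876)
side plate [ 50 250   7  19  84] [-0.0944 -0.0057  0.0117] ((-95.8883285522461, -3.9872779846191406), (15.70182609
[... 1913 characters left out ...]
90625), (54.244171142578125, 104.0252685546875), 89.84640502929688)
scene plate [410 329  36  16 398] [0.4125 0.4834 0.0239] ((411.1893615722656, 480.492431640625), (26.507856369018555, 87.63255310058594), 43.38241958618164)
scene plate [195 340  44  41 884] [0.8858 0.209  0.0315] ((884.7777099609375, 204.90525817871094), (60.843605041503906, 103.43077850341797), 89.6009292602539)
scene table [299 236  24  32 258] [0.507  0.1187 0.0513] ((506.2129211425781, 115.72362518310547), (100.89007568359375, 32.525333404541016), 75.18244934082031)
scene table [260 251  27  35 263] [0.6248 0.1058 0.0513] ((622.9496459960938, 97.50881958007812), (97.81571960449219, 48.06157684326172), 78.41417694091797)
```

```bash
python3 -m creep '{"claw":[8.5,8.5],"dp":[[0,0,0],[0,0,0]],"roll":[0,0]}'
```

```text
t: 0.35
tcp_pos: [0.1514, 0.6062, 0.25]
tool_rot: [0.122, 0.993, -0.0, -0.0]
force: [0.1, 0.3, -0.3]
finger_gap: 0.997
```

View pics/side_crop.png

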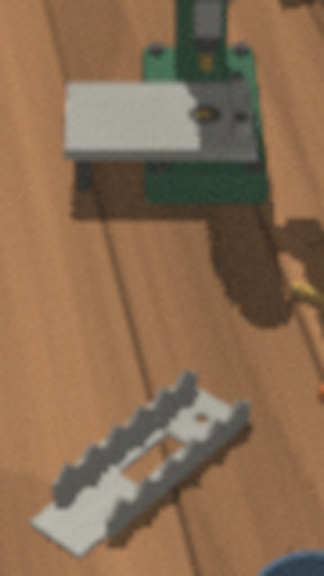

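View pics/scene_crop.png

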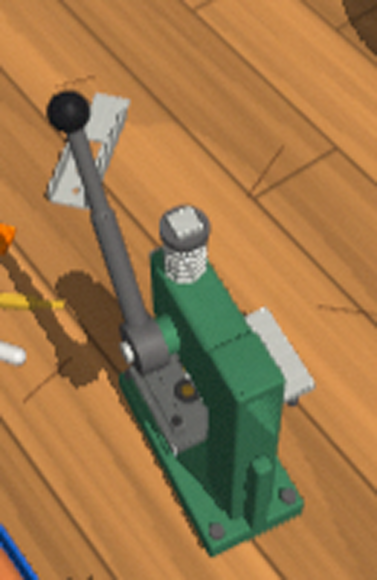

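The crops show the plate's rivet hole at side pixel about (306,286) and its tail tongue at lower left. The anvil is at side pixel about (307,202), with the table running to the left. Next I'll get rough poses from these and then move to look with the wrist camera.

```bash
python3 - <<'E'
from h import *
np.set_printoptions(precision=4,suppress=True)
s=pickle.load(open("side0.pkl","rb"))
c=lambda a:np.array(a)/3.6+np.array([250,170])-.36
print("hole,tail corners",onplane(s,c([(202,417),(32,522),(85,556)]),.003))
print("anvil, table corners",onplane(s,c([(205,114),(67,83),(64,152)]),.05))
E
```

```text
hole,tail corners [[ 0.5435 -0.2084  0.003 ]
 [ 0.4156 -0.2854  0.003 ]
 [ 0.445  -0.3198  0.003 ]]
anvil, table corners [[0.6085 0.0962 0.05  ]
 [0.503  0.1635 0.05  ]
 [0.4861 0.0611 0.05  ]]
```

```bash
python3 -m creep '{"claw":[8.5,8.5,8.5,8.5,8.5,8.5,8.5,8.5,8.5,8.5,8.5,8.5],"dp":[[-3.5,-3.5,0],[-7,-7,0],[-10.5,-10.5,0],[-14,-14,0],[-17.5,-17.5,0],[-21,-21,0],[-24.5,-24.5,0],[-28,-28,0],[-31.5,-31.5,0],[-34,-35,0],[-36,-38,0],[-36,-38,0]],"roll":[0,0,0,0,0,0,0,0,0,0,0,0]}'
```

```text
t: 1.55
tcp_pos: [0.4108, 0.1471, 0.2506]
tool_rot: [0.125, 0.992, -0.0, 0.001]
force: [0.1, 1.2, -0.1]
finger_gap: 0.999
```

```bash
python3 -m creep '{"claw":[8.5,8.5,8.5],"dp":[[-4,-1.5,0],[-7.5,-3,0],[-7.5,-3,0]],"roll":[0,0,0]}'
python3 - <<'E'
from station import manip, imaging
import cv2,pickle
for n in ["wrist"]:
    s=imaging.snapshot(n); cv2.imwrite(f"pics/{n}1.png",s["image"][:,:,::-1]); pickle.dump(s,open(f"{n}1.pkl","wb"))
    print(manip.sense()["tcp_pos"],s["R"],s["t"])
E
```

```text
t: 1.85
tcp_pos: [0.4788, 0.1015, 0.2509]
tool_rot: [0.124, 0.992, 0.0, 0.003]
force: [-0.5, 0.1, 0.5]
finger_gap: 0.995
[0.47582639 0.10275331 0.25040642] [[ 2.44707700e-01  9.69596588e-01  7.73146417e-04]
 [ 9.31095280e-01 -2.35213026e-01  2.78812505e-01]
 [ 2.70517508e-01 -6.75076938e-02 -9.60345245e-01]] [-0.21595158 -0.45997326  0.25620789]
```

View pics/wrist1.png

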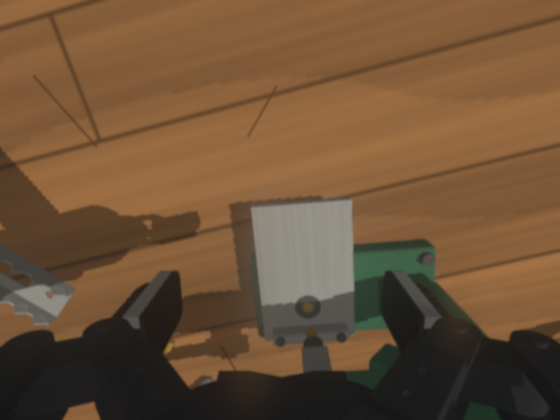

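The wrist view shows the press table with its near corners at about (252,207) and (351,200), the anvil ring at about (308,307) and the fence with its two bolts at about (280,341) and (341,337). I'll fit the edges sub-pixel and triangulate heights after a second view.

```bash
python3 -m creep '{"claw":[8.5,8.5,8.5],"dp":[[1.5,3.5,0],[1.5,3.5,0],[1.5,3.5,0]],"roll":[0,0,0]}'
python3 - <<'E'
from station import manip, imaging
import cv2,pickle
from h import *
s=imaging.snapshot("wrist"); pickle.dump(s,open("wrist2.pkl","wb"))
print(manip.sense()["tcp_pos"])
s1=pickle.load(open("wrist1.pkl","rb"))
a=cv2.resize(s1["image"][180:360,230:380,::-1],None,fx=2.6,fy=2.6,interpolation=cv2.INTER_CUBIC)
b=cv2.resize(s["image"][180:360,130:280,::-1],None,fx=2.6,fy=2.6,interpolation=cv2.INTER_CUBIC)
cv2.imwrite("pics/ab.png",np.hstack([a,b])); cv2.imwrite("pics/w2.png",s["image"][:,:,::-1])
E
```

```text
t: 2.2
tcp_pos: [0.4664, 0.1423, 0.2502]
tool_rot: [0.12, 0.993, -0.0, -0.001]
force: [-0.2, -0.5, 0.1]
finger_gap: 0.994
[0.46683829 0.1416562  0.25026809]
```

View pics/ab.png

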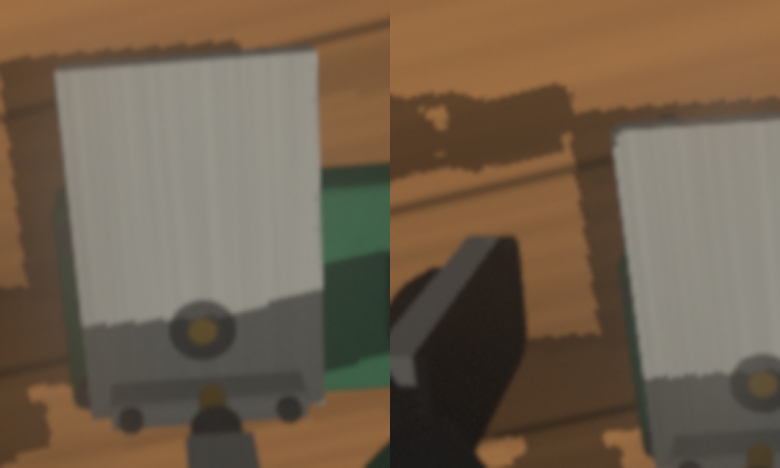

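View pics/w2.png

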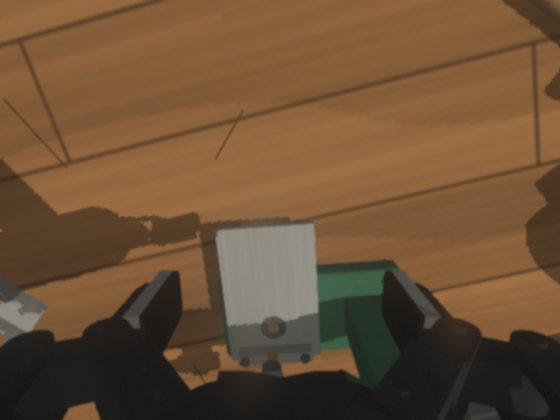

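Both crops show the table's corners, and the anvil at view 1 (308,307) and view 2 (273,327). Now the line fits and triangulation.

```bash
cat > press.py <<'E'
from h import *
np.set_printoptions(precision=4,suppress=True)
V=[pickle.load(open(f"wrist{i}.pkl","rb")) for i in (1,2)]
rng=[dict(rows=(218,330),cols=(262,345),L=(235,280),R=(335,375)),dict(rows=(242,345),cols=(228,308),L=(205,245),R=(300,335))]
def edge(sig,pos):  # subpixel of strongest gradient
    g=np.abs(np.gradient(cv2.GaussianBlur(sig.reshape(1,-1).astype(np.float32),(0,0),1).ravel())); k=int(g[2:-2].argmax())+2
    w=g[k-2:k+3]; return pos+k+(w*np.arange(-2,3)).sum()/w.sum()
def fit(p):
    p=np.array(p,np.float32); 
    for _ in range(3):
        vx,vy,x,y=cv2.fitLine(p,cv2.DIST_HUBER,0,.01,.01).ravel(); d=np.abs((p[:,0]-x)*vy-(p[:,1]-y)*vx); p=p[d<max(.6,2*np.median(d))]
    return np.array([vx,vy,x,y]),len(p),d[d<.6].std()
def X(a,b):
    A=np.array([[a[0],-b[0]],[a[1],-b[1]]]); t=np.linalg.solve(A,[b[2]-a[2],b[3]-a[3]]); return a[2:]+t[0]*a[:2]
C=[]
for s,r in zip(V,rng):
    im=s["image"].astype(int); sat=(im[...,0]-im[...,2])  # red-blue: wood high, steel ~0
    g=(im[...,1]-im[...,0]) 
    sig=np.abs(im.max(-1)-im.min(-1))
    L=fit([(edge(sig[v,r["L"][0]:r["L"][1]],r["L"][0]),v) for v in range(*r["rows"])])
    R=fit([(edge(sig[v,r["R"][0]:r["R"][1]],r["R"][0]),v) for v in range(*r["rows"])])
    v0=r["rows"][0]-30
    gr=im.sum(-1)
    N=fit([(u,edge(gr[v0:v0+40,u],v0)) for u in range(*r["cols"])])
    print(L,R,N,sep="\n"); c1,c2=X(L[0],N[0]),X(R[0],N[0]); C.append((c1,c2,L[0],R[0],N[0])); print("corners",c1,c2)
def tri(pts):
    A=[];b=[]
    for s,(u,v) in zip(V,pts):
        d=np.array([(u-s["cx"])/f(s),(v-s["cy"])/f(s),1])
        for row in (np.array([1,0,-d[0]]),np.array([0,1,-d[1]])): A.append(row@s["R"]);b.append(-row@s["t"])
    return np.linalg.lstsq(np.array(A),np.array(b),rcond=None)[0]
if __name__=="__main__":
    print("tri",tri([c[0] for c in C]),tri([c[1] for c in C]),"anvil",tri([(308.1,306.9),(273.2,327.4)]))
    for s,c,a in zip(V,C,[(308.1,306.9),(273.2,327.4)]):
        for zz in (.05,):
            al=lambda l:onplane(s,[l[2:]-40*l[:2],l[2:]+40*l[:2]],zz)
            ang=[float(np.degrees(np.arctan2(*(q[1]-q[0])[1::-1]))) for q in map(al,c[2:])]
            P=onplane(s,[c[0],c[1],a],zz); m=(P[0]+P[1])/2
            print(zz,"angs L R N",ang,"w",np.linalg.norm(P[0]-P[1]),P,"mid->anvil",np.linalg.norm(P[2]-m),np.degrees(np.arctan2(*(P[2]-m)[1::-1])))
E
python3 press.py
```

```text
(array([  0.0389,   0.9992, 253.5912, 266.4   ], dtype=float32), 67, np.float32(0.15753618))
(array([  0.0304,   0.9995, 353.5901, 269.1   ], dtype=float32), 89, np.float32(0.14615776))
(array([  0.9973,  -0.0728, 303.    , 202.7704], dtype=float32), 83, np.float32(0.10254857))
corners [251.2606 206.5485] [351.4669 199.2312]
(array([  0.0841,   0.9965, 219.9368, 290.0043], dtype=float32), 62, np.float32(0.18191512))
(array([  0.0564,   0.9984, 317.6138, 288.9   ], dtype=float32), 85, np.float32(0.12978442))
(array([  0.9976,  -0.0698, 271.8   , 225.9093], dtype=float32), 80, np.float32(0.10766057))
corners [214.8641 229.8905] [313.8873 222.9665]
tri [0.4847 0.0704 0.0574] [0.5029 0.1663 0.0512] anvil [0.6047 0.0991 0.0571]
0.05 angs L R N [-13.425667708025017, -9.189606913843166, 80.12859057784092] w 0.09868426017338973 [[0.4862 0.0692 0.05  ]
 [0.5031 0.1665 0.05  ]
 [0.6088 0.0986 0.05  ]] mid->anvil 0.1157825569729469 -9.562292853102617
0.05 angs L R N [-12.267617676090433, -9.237648576822535, 80.38280685325265] w 0.09940043979698485 [[0.4869 0.0684 0.05  ]
 [0.5035 0.1664 0.05  ]
 [0.6094 0.0978 0.05  ]] mid->anvil 0.11588826231464898 -9.752223944133577
```

Press yaw is about -9.6° and the anvil is at about (0.609, 0.098, 0.05). From the side view the plate's heading is about 40° with its origin at about (0.495, -0.249).

With the camera side of the gripper turned away from the press, the last joint would run out of range at the pick. So I'll pick with it turned the other way, lay the plate on the table a little short of the fence, regrasp turned by 180°, and then slide it home. First I'll look at the plate from above.

```bash
python3 -m creep '{"claw":[8.5,8.5,8.5,8.5,8.5,8.5,8.5,8.5,8.5,8.5,8.5,8.5],"dp":[[-1,-3.5,0],[-2,-7,0],[-3,-10,0],[-4,-13.5,0],[-5,-17,0],[-6,-20,0],[-7,-23.5,0],[-8,-27,0],[-9,-30,0],[-10,-33,0],[-11,-35,0],[-12,-37,0]],"roll":[0.14,0.28,0.42,0.56,0.7,0.84,0.98,1.12,1.26,1.4,1.54,1.68]}'
python3 -m creep '{"claw":[8.5,8.5,8.5,8.5,8.5],"dp":[[0,0,0],[0,0,0],[0,0,0],[0,0,0],[0,0,0]],"roll":[0.14,0.28,0.42,0.52,0.52]}'
python3 - <<'E'
from station import manip, imaging
import cv2,pickle
s=imaging.snapshot("wrist"); cv2.imwrite("pics/wrist3.png",s["image"][:,:,::-1]); pickle.dump(s,open("wrist3.pkl","wb"))
m=manip.sense();print(m["tcp_pos"],m["q"])
E
```

```text
t: 3.45
tcp_pos: [0.4942, -0.2487, 0.2503]
tool_rot: [0.823, 0.569, -0.0, -0.0]
force: [0.4, 0.2, -0.7]
finger_gap: 0.996
t: 3.95
tcp_pos: [0.4943, -0.2473, 0.2503]
tool_rot: [0.94, 0.341, -0.0, -0.0]
force: [-0.1, 0.2, -0.7]
finger_gap: 0.994
[ 0.49435521 -0.24729449  0.25031636] [-6.65979881e-01  4.30486823e-01  1.61506761e+00 -9.36171499e-05
  1.09639278e+00  2.06348471e-01]
```

View pics/wrist3.png

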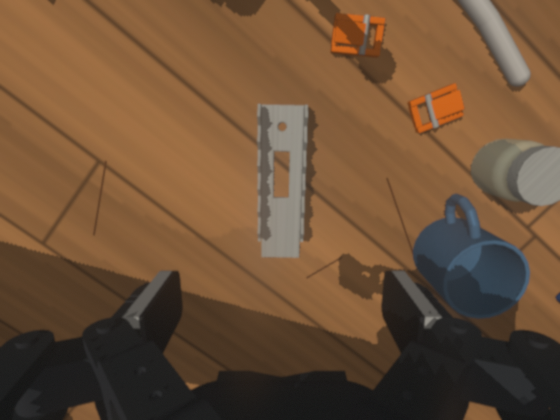

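The wrist view shows the plate nearly straight in the frame: the rivet hole at about (282,126) and the tail edge at about (281,257) from (262,257) to (299,257). The mug is to the right at about (470,260), clear of the fingers.

```bash
python3 - <<'E'
from h import *
np.set_printoptions(precision=4,suppress=True)
s=pickle.load(open("wrist3.pkl","rb")); sd=pickle.load(open("side0.pkl","rb"))
im=s["image"]; c=cv2.resize(im[90:270,240:325,::-1],None,fx=3.3,fy=3.3,interpolation=cv2.INTER_CUBIC); cv2.imwrite("pics/pc.png",c)
g=cv2.cvtColor(im,cv2.COLOR_RGB2GRAY)
# hole: dark blob
w=(im[116:137,272:293].astype(int)); sat=w.max(-1)-w.min(-1); m=cv2.moments((np.clip(sat-30,0,None)).astype(np.float32)); h=(272+m["m10"]/m["m00"],116+m["m01"]/m["m00"]); print("hole",h)
def tri(vs,pts):
    A=[];b=[]
    for s,(u,v) in zip(vs,pts):
        d=np.array([(u-s["cx"])/f(s),(v-s["cy"])/f(s),1])
        for row in (np.array([1,0,-d[0]]),np.array([0,1,-d[1]])): A.append(row@s["R"]);b.append(-row@s["t"])
    r=np.linalg.lstsq(np.array(A),np.array(b),rcond=None);return r[0],r[1]
cs=lambda a:np.array(a)/3.6+np.array([250,170])-.36
print("hole",tri([s,sd],[h,cs((202,417))]))
print("tail", tri([s,sd],[(262.5,257),cs((32,522))]),tri([s,sd],[(299.5,257),cs((85,556))]))
P=onplane(s,[h,(281,257)],.003);d=(P[0]-P[1]);print(P,np.linalg.norm(d),np.degrees(np.arctan2(d[1],d[0])))
a=np.arctan2(d[1],d[0]);dd=np.array([np.cos(a),np.sin(a)]);print("origin",P[0,:2]-.063*dd,"grip-35",P[0,:2]-.098*dd,"grip-20",P[0,:2]-.083*dd)
E
```

```text
hole (281.90644609241303, 126.35995436394752)
hole (array([ 0.5436, -0.2075,  0.0022]), array([0.]))
tail (array([ 0.4154, -0.2854,  0.0031]), array([0.])) (array([ 0.444 , -0.3191,  0.0027]), array([0.]))
[[ 0.5435 -0.2075  0.003 ]
 [ 0.429  -0.302   0.003 ]] 0.14847119393769262 39.541602849939736
origin [ 0.4949 -0.2476] grip-35 [ 0.4679 -0.2699] grip-20 [ 0.4795 -0.2603]
```

View pics/pc.png

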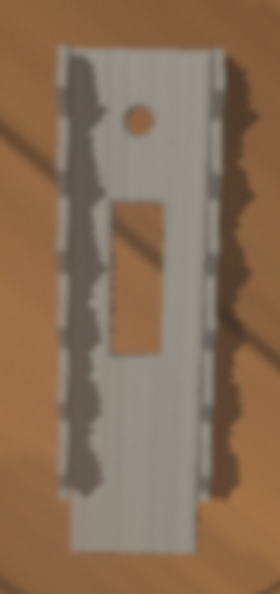

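Both views agree: the plate is on the bench (web top z about 3 mm), yaw is 39.5°, and the grip point is at (0.468, -0.270). Descending with the fingers open.

```bash
python3 -m creep '{"claw":[8.5,8.5,8.5,8.5,8.5,8.5,8.5,8.5,8.5],"dp":[[-3.5,0,2],[-3.5,0,6],[-3.5,0,10],[-3.5,0,14],[-3.5,0,17.5],[-3.5,0,20],[-3.5,0,21.5],[-3.5,0,22.8],[-3.5,0,22.8]],"roll":[0.006,0.006,0.006,0.006,0.006,0.006,0.006,0.006,0.006]}'
python3 - <<'E'
from station import manip, imaging
import cv2,pickle
s=imaging.snapshot("wrist"); cv2.imwrite("pics/wrist4.png",s["image"][:,:,::-1])
m=manip.sense();print(m["tcp_pos"],m["force"])
E
```

```text
t: 4.9
tcp_pos: [0.4672, -0.2693, 0.0209]
tool_rot: [0.941, 0.339, -0.001, -0.001]
force: [-0.4, 1.2, 0.1]
finger_gap: 0.995
[ 0.46773597 -0.26967624  0.02190473] [0.36477925 0.6125414  0.71368793]
```

View pics/wrist4.png

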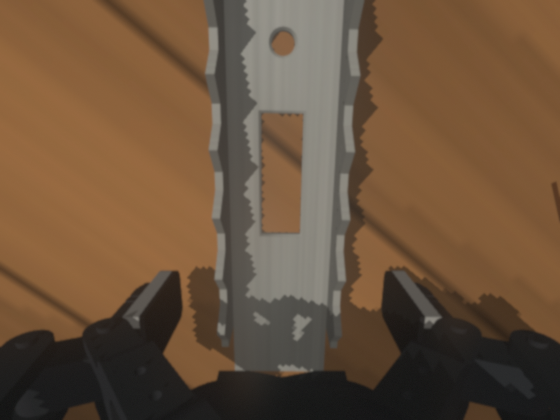

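The plate is centred between the open fingers: flanges at columns 222 and 338, fingers at 180 and 383. Closing.

```bash
python3 -m creep '{"claw":[4,4,4,4,4,4,4,4,4,4],"dp":[[0,0,0],[0,0,0],[0,0,0],[0,0,0],[0,0,0],[0,0,0],[0,0,0],[0,0,0],[0,0,0],[0,0,0]],"roll":[0,0,0,0,0,0,0,0,0,0]}' 60
```

```text
t: 5.95
tcp_pos: [0.4682, -0.2699, 0.0236]
tool_rot: [0.941, 0.339, 0.0, 0.001]
force: [-0.8, 0.4, 6.0]
finger_gap: 0.566
```

Gripped at about 48 to 50 mm, with the tips touching the bench at about 6 N. Lift, then carry to the near side of the press while turning.

```bash
python3 -m creep '{"claw":[4,4,4,4,4],"dp":[[0,0,-1],[0,0,-3],[0,0,-5.5],[0,0,-8],[0,0,-8]],"roll":[0,0,0,0,0]}' 80
python3 - <<'E'
from station import manip, imaging
import cv2,pickle
s=imaging.snapshot("wrist"); cv2.imwrite("pics/wrist5.png",s["image"][:,:,::-1]);pickle.dump(s,open("wrist5.pkl","wb"))
m=manip.sense();print(m["tcp_pos"],m["force"],m["finger_gap"],m["tool_rot"])
E
```

```text
t: 6.45
tcp_pos: [0.4696, -0.2711, 0.1055]
tool_rot: [0.941, 0.339, 0.002, 0.003]
force: [-0.4, 0.1, -2.1]
finger_gap: 0.563
[ 0.46874771 -0.27048395  0.10395014] [-0.29651241 -0.08337618 -2.92675344] 0.5645654994269632 [0.94089987 0.33867836 0.00095036 0.00186946]
```

View pics/wrist5.png

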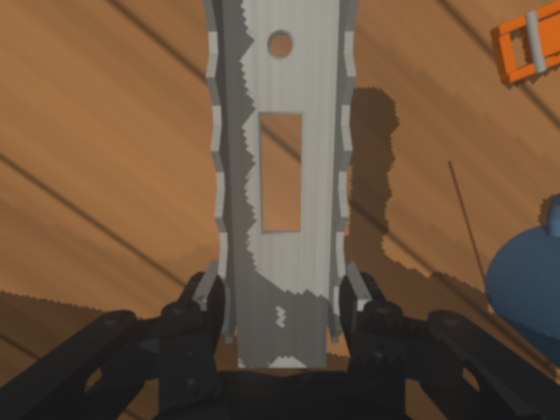

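The plate is held and lifted, with the hole at about (280,44) and the flanges between the pads. Carrying.

```bash
python3 -m creep '{"claw":[4,4,4,4,4,4,4,4,4,4,4,4],"dp":[[1.5,-2,-2],[3.5,-4.7,-4],[5.6,-7.7,-6],[7.8,-10.6,-8],[10,-13.6,-8],[12.2,-16.6,-8],[14.5,-19.7,-8],[17,-23,-8],[19.5,-26.4,-8],[21.5,-29.2,-8],[23,-31.2,-8],[23.5,-31.9,-8]],"roll":[0.05,0.12,0.2,0.28,0.36,0.44,0.52,0.6,0.68,0.76,0.82,0.857]}'
python3 -m creep '{"claw":[4,4],"dp":[[0,0,0],[0,0,0]],"roll":[0,0]}'
python3 - <<'E'
from station import manip, imaging
from h import *
s=imaging.snapshot("wrist"); cv2.imwrite("pics/wrist6.png",s["image"][:,:,::-1]);pickle.dump(s,open("wrist6.pkl","wb"))
m=manip.sense();print(m["tcp_pos"],m["force"],m["finger_gap"],m["tool_rot"])
x,y=m["tool_rot"][:2];print("tool x yaw",np.degrees(2*np.arctan2(y,x)))
sd=imaging.snapshot("side");cv2.imwrite("pics/side6.png",cv2.resize(sd["image"][80:280,180:400,::-1],None,fx=3,fy=3))
E
```

```text
t: 7.7
tcp_pos: [0.444, 0.1281, 0.181]
tool_rot: [0.997, -0.082, -0.002, -0.0]
force: [-0.5, 0.2, -2.8]
finger_gap: 0.56
t: 7.9
tcp_pos: [0.4451, 0.1257, 0.1814]
tool_rot: [0.997, -0.082, -0.001, 0.0]
force: [0.7, -0.2, -2.8]
finger_gap: 0.565
[0.44532321 0.12531559 0.18159521] [ 0.49922876 -0.58616797 -2.79828155] 0.5628339731098679 [ 9.96563118e-01 -8.28318702e-02 -8.84848531e-04  2.23662044e-04]
tool x yaw -9.502724860749815
```

View pics/wrist6.png

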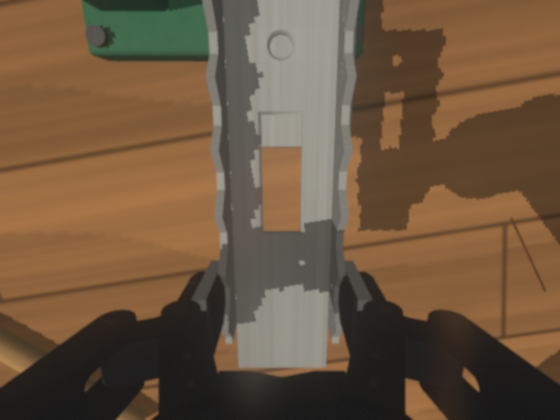

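View pics/side6.png

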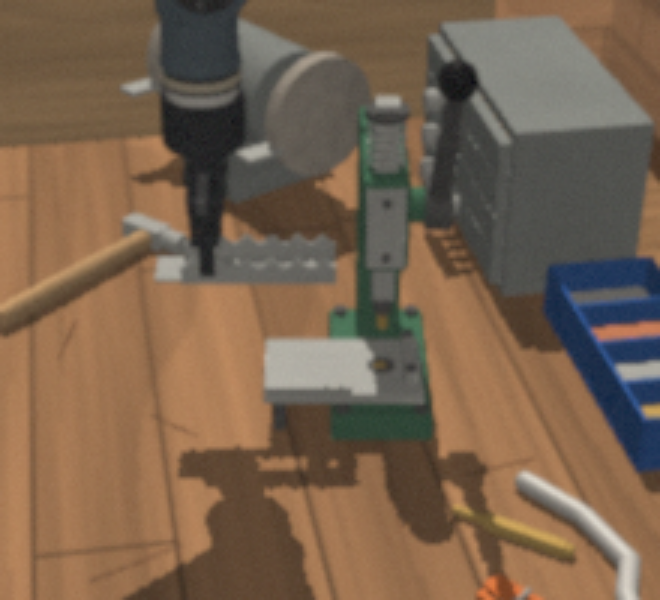

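The plate is level in front of the press, aligned to within about 0.1° and clear of head and table. Lower to just above table height, then feed in under the ram and set down.

```bash
python3 -m creep '{"claw":[4,4,4,4,4,4,4,4,4,4],"dp":[[0,0,2],[0,0,5],[0,0,7.5],[0,0,9],[0,0,10],[0,0,10],[1,0,10],[2,0,10],[3.2,0,10],[3.2,0,10]],"roll":[0,0,0,0,0,0,0,0,0,0]}'
python3 - <<'E'
from station import manip, imaging
from h import *
m=manip.sense();print(m["tcp_pos"],m["force"],m["finger_gap"],m["tool_rot"])
sd=imaging.snapshot("side");cv2.imwrite("pics/side7.png",cv2.resize(sd["image"][80:280,180:400,::-1],None,fx=3,fy=3))
E
```

```text
t: 9.0
tcp_pos: [0.4817, 0.1201, 0.0833]
tool_rot: [0.997, -0.083, 0.003, -0.0]
force: [-0.6, 0.2, -2.6]
finger_gap: 0.559
[0.48165902 0.12014178 0.08330692] [-0.6142945   0.20237897 -2.61627678] 0.5587748661449847 [ 9.96515859e-01 -8.33313437e-02  3.45414066e-03 -3.13891424e-04]
```

View pics/side7.png

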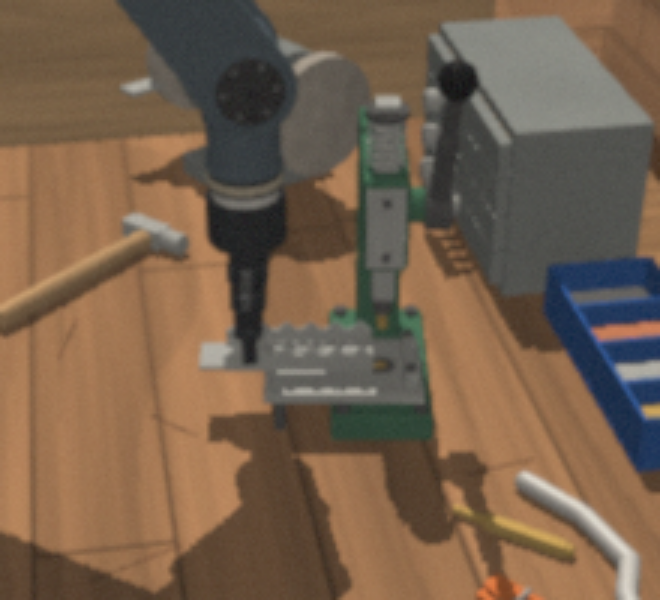

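The plate hovers over the table at the near side of the press. Now lower it slowly until I feel contact.

```bash
python3 -m creep '{"claw":[4,4,4],"dp":[[0,0,0.3],[0,0,0.6],[0,0,0.6]],"roll":[0,0,0]}'; python3 -m creep '{"claw":[4,4],"dp":[[0,0,0.2],[0,0,0.2]],"roll":[0,0]}'
```

```text
t: 9.35
tcp_pos: [0.4764, 0.1206, 0.0758]
tool_rot: [0.997, -0.083, -0.001, 0.0]
force: [-0.2, 0.1, -3.3]
finger_gap: 0.562
t: 9.55
tcp_pos: [0.4771, 0.1206, 0.0741]
tool_rot: [0.997, -0.083, -0.0, 0.0]
force: [-0.4, -0.4, -1.3]
finger_gap: 0.564
```

```bash
python3 -m creep '{"claw":[4,4],"dp":[[0,0,0.15],[0,0,0.15]],"roll":[0,0]}'
python3 - <<'E'
from station import manip, imaging
from h import *
m=manip.sense();print(m["tcp_pos"],m["force"],m["finger_gap"],m["tool_rot"])
sd=imaging.snapshot("side");cv2.imwrite("pics/side8.png",cv2.resize(sd["image"][140:240,230:350,::-1],None,fx=5,fy=5,interpolation=cv2.INTER_CUBIC))
E
```

```text
t: 9.75
tcp_pos: [0.4772, 0.1206, 0.0738]
tool_rot: [0.997, -0.083, 0.0, 0.0]
force: [-2.0, -0.4, 5.9]
finger_gap: 0.556
[0.47724469 0.12060116 0.07375051] [-1.9513636  -0.41376305  5.88657566] 0.55637745967881 [ 9.96557659e-01 -8.29023251e-02  1.92319400e-04  9.18102861e-06]
```

View pics/side8.png

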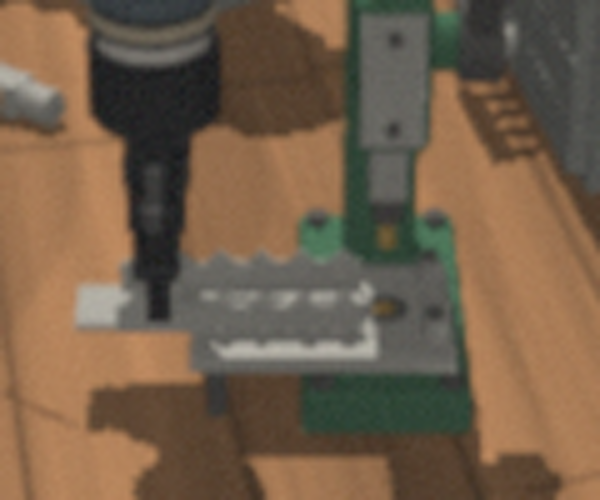

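The plate rests on the table: contact at TCP z of about 0.074, hole about 35 mm short of the anvil. Unload, release, rise and turn the gripper by 180°.

```bash
python3 -m creep '{"claw":[4.8,5.5,7,8.5,8.5,8.5,8.5,8.5],"dp":[[0,0,-0.1],[0,0,-0.1],[0,0,-0.1],[0,0,-0.1],[0,0,-0.1],[0,0,-0.1],[0,0,-0.1],[0,0,-0.1]],"roll":[0,0,0,0,0,0,0,0]}'
python3 - <<'E'
from station import manip, imaging
from h import *
sd=imaging.snapshot("side");cv2.imwrite("pics/side9.png",cv2.resize(sd["image"][140:240,230:350,::-1],None,fx=5,fy=5,interpolation=cv2.INTER_CUBIC))
E
```

```text
t: 10.6
tcp_pos: [0.4774, 0.1205, 0.0738]
tool_rot: [0.997, -0.083, -0.0, 0.0]
force: [0.1, -0.9, 0.1]
finger_gap: 0.997
```

View pics/side9.png

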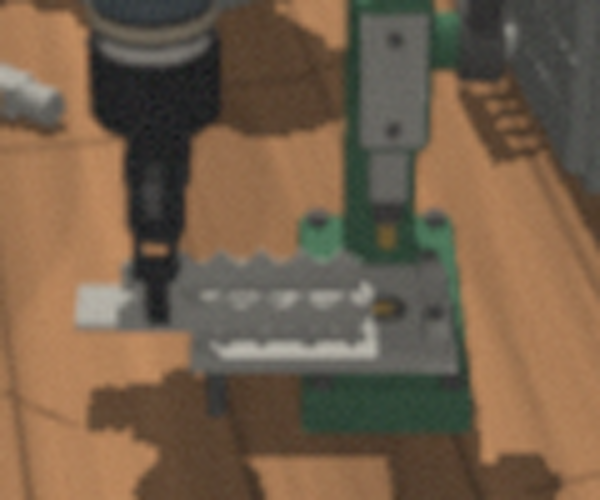

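The plate stays put on the table. Rise, then turn.

```bash
python3 -m creep '{"claw":[8.5,8.5,8.5,8.5,8.5,8.5,8.5,8.5,8.5,8.5,8.5,8.5],"dp":[[0,0,-2],[0,0,-5],[0,0,-9],[0,0,-13],[0,0,-15],[0,0,-15],[0,0,-15],[0,0,-15],[0,0,-15],[0,0,-15],[0,0,-15],[0,0,-15]],"roll":[0,0,0,-0.14,-0.28,-0.42,-0.56,-0.7,-0.84,-0.98,-1.12,-1.26]}'
python3 -m creep '{"claw":[8.5,8.5,8.5,8.5,8.5,8.5,8.5,8.5,8.5,8.5,8.5,8.5],"dp":[[0,0,0],[0,0,0],[0,0,0],[0,0,0],[0,0,0],[0,0,0],[0,0,0],[0,0,0],[0,0,0],[0,0,0],[0,0,0],[0,0,0]],"roll":[-0.14,-0.28,-0.42,-0.56,-0.7,-0.84,-0.98,-1.12,-1.26,-1.4,-1.54,-1.68]}'
python3 -m creep '{"claw":[8.5,8.5,8.5,8.5],"dp":[[0,0,0],[0,0,0],[0,0,0],[0,0,0]],"roll":[-0.1,-0.2,-0.2,-0.2]}'
python3 - <<'E'
from station import manip, imaging
from h import *
s=imaging.snapshot("wrist"); cv2.imwrite("pics/wrist10.png",s["image"][:,:,::-1]);pickle.dump(s,open("wrist10.pkl","wb"))
m=manip.sense();print(m["tcp_pos"],m["force"],m["q"])
x,y=m["tool_rot"][:2];print("tool x yaw",np.degrees(2*np.arctan2(y,x)))
E
```

```text
t: 11.85
tcp_pos: [0.4771, 0.1205, 0.2237]
tool_rot: [0.853, 0.522, -0.0, -0.0]
force: [0.1, -0.8, 0.3]
finger_gap: 0.995
t: 13.05
tcp_pos: [0.4771, 0.1205, 0.2237]
tool_rot: [0.18, 0.984, -0.0, -0.0]
force: [-0.8, -0.5, -0.8]
finger_gap: 0.997
t: 13.45
tcp_pos: [0.4772, 0.1205, 0.2237]
tool_rot: [0.085, 0.996, -0.0, -0.0]
force: [-0.2, 0.3, 0.3]
finger_gap: 0.993
[0.47724667 0.12054357 0.22378283] [1.39783037 1.01711991 1.06845672] [ 1.99621229e-02  3.88390713e-01  1.78853810e+00 -2.92267515e-05
  9.64797559e-01 -1.38130588e+00]
tool x yaw 170.28769622392198
```

View pics/wrist10.png

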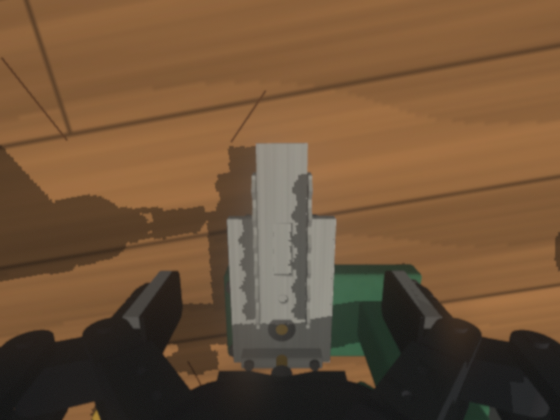

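The wrist view (camera now away from the press) shows the plate on the table: tail at about (282,144), hole at about (283,299), anvil at about (281,329), fence at about (282,355). Now I'll measure the lateral offset and yaw relative to the table.

```bash
python3 - <<'E'
from h import *
np.set_printoptions(precision=4,suppress=True)
s=pickle.load(open("wrist10.pkl","rb"));im=s["image"]
a=cv2.resize(im[135:225,215:350,::-1],None,fx=5.5,fy=5.5,interpolation=cv2.INTER_CUBIC);cv2.imwrite("pics/z1.png",a)
a=cv2.resize(im[275:375,215:350,::-1],None,fx=5.5,fy=5.5,interpolation=cv2.INTER_CUBIC);cv2.imwrite("pics/z2.png",a)
E
```

```text
(no output)
```

View pics/z1.png

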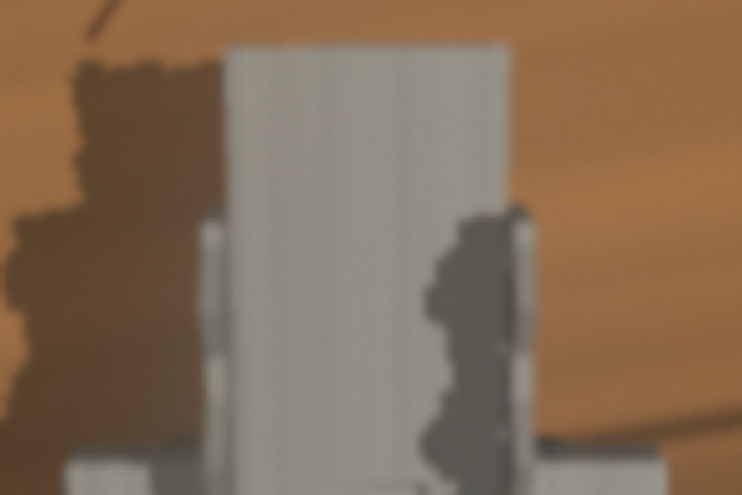

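View pics/z2.png

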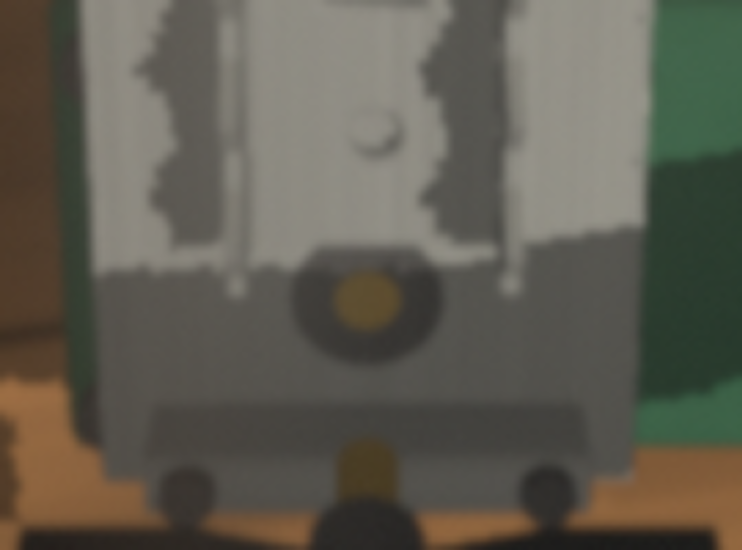

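Readings: hole at (283.4,298.8), anvil at (281.7,329.9), tail corners at (255.9,143.2) and (307.9,143.2), table near corners at (227.0,218.6) and (336.2,218.6).

```bash
python3 - <<'E'
from h import *
np.set_printoptions(precision=4,suppress=True)
s=pickle.load(open("wrist10.pkl","rb"))
z2=lambda x,y:(x/5.5+215,y/5.5+275)
P=onplane(s,[(227.,218.6),(336.2,218.6),(281.7,329.9)],.05)
H=onplane(s,[(283.4,298.8),(255.9,143.2),(307.9,143.2)],.053)
# table side edges far points
E=onplane(s,[z2(80,20),z2(107,470),z2(652,40),z2(632,470),z2(147,430),z2(588,430)],.05)
ang=lambda d:np.degrees(np.arctan2(d[1],d[0]))
m=(P[0]+P[1])/2;t=(H[1]+H[2])/2
print("table near edge ang",ang(P[1]-P[0])-90,"mid->anvil",ang(P[2]-m),np.linalg.norm(P[2]-m),"edges L,R",ang(E[1]-E[0]),ang(E[3]-E[2]))
print("plate dir tail->hole",ang(H[0]-t),np.linalg.norm(H[0]-t),"tail edge",ang(H[2]-H[1])-90)
print("anvil",P[2],"hole",H[0])
for yaw in (-9.6,-9.9):
    a=np.radians(yaw);u=np.array([np.cos(a),np.sin(a)]);n=np.array([-u[1],u[0]])
    d=(H[0]-P[2])[:2];dm=(m-P[2])[:2]
    print(yaw,"hole rel anvil",d@u,d@n,"tail",(t-P[2])[:2]@n,"tablemid",dm@n,"tcp rel",(np.array([.47724,.12054])-P[2,:2])@u,(np.array([.47724,.12054])-P[2,:2])@n)
E
```

```text
table near edge ang -9.708831233574273 mid->anvil -9.656336269349405 0.11664797407270855 edges L,R -8.9674553445788 -9.737755076008204
plate dir tail->hole -9.128668916918667 0.14762495727703975 tail edge -9.710770005842718
anvil [0.6102 0.098  0.05  ] hole [0.5744 0.1058 0.053 ]
-9.6 hole rel anvil -0.036631802350239356 0.001710087237931902 tail 0.000495696809373738 tablemid 0.00011469449728049506 tcp rel -0.13490093006251014 2.5274825128097954e-05
-9.9 hole rel anvil -0.03664025416548281 0.0015182610042936 tail -0.0004690455610547026 tablemid -0.0004960713529366983 tcp rel -0.13489921321200915 -0.000681061911965124
```

The plate is almost in line: the hole is about 36.6 mm short and about 1.5 mm to the side, with yaw within 0.6°. Regrasping centres it on the tool. I grip about 4.5 mm higher so the fingertips clear the table.

```bash
python3 -m creep '{"claw":[8.5,8.5,8.5,8.5,8.5,8.5,8.5,8.5],"dp":[[0,0,2.5],[0,0,6],[0,0,9.5],[0,0,12],[0,0,13.5],[0,0,14.3],[0,0,14.5],[0,0,14.5]],"roll":[0,0,0,0,0,0,0,0]}'
python3 -m creep '{"claw":[7,6.2,5.8,5.4,5.2,4.8,4.4,4,4,4],"dp":[[0,0,0],[0,0,0],[0,0,0],[0,0,0],[0,0,0],[0,0,0],[0,0,0],[0,0,0],[0,0,0],[0,0,0]],"roll":[0,0,0,0,0,0,0,0,0,0]}' 70
python3 - <<'E'
from station import manip, imaging
from h import *
s=imaging.snapshot("wrist"); cv2.imwrite("pics/wrist11.png",s["image"][:,:,::-1]);pickle.dump(s,open("wrist11.pkl","wb"))
m=manip.sense();print(m["tcp_pos"],m["force"],m["ft_torque"],m["finger_gap"])
E
```

```text
t: 14.3
tcp_pos: [0.4777, 0.1205, 0.079]
tool_rot: [0.084, 0.996, 0.0, 0.0]
force: [-0.1, -0.1, 0.0]
finger_gap: 0.997
t: 15.3
tcp_pos: [0.4775, 0.1206, 0.0795]
tool_rot: [0.084, 0.996, 0.0, 0.0]
force: [-0.8, -0.1, 6.5]
finger_gap: 0.56
[0.47747266 0.1205681  0.07950702] [-0.62232953  0.49877091  6.64753944] [ 0.01796003  0.11310378 -0.03625492] 0.5560638011152433
```

View pics/wrist11.png

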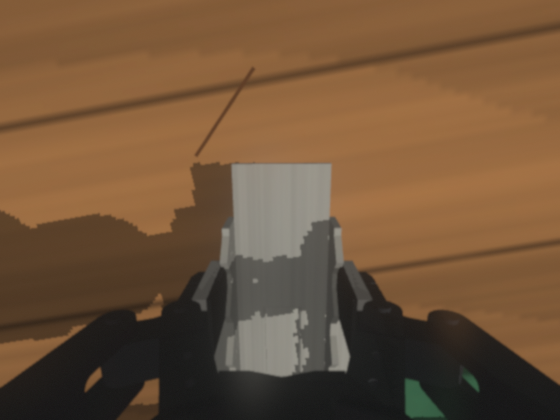

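The plate is gripped: tail edge at columns 232–331, row 164. I'll use the gripped plate, which is centred on the jaws, to check the wrist camera's lateral bias. I'll also raise the tool 1 mm to take off the downward press.

```bash
python3 -m creep '{"claw":[4,4],"dp":[[0,0,-0.1],[0,0,-0.1]],"roll":[0,0]}'
python3 - <<'E'
from station import manip, imaging
from h import *
np.set_printoptions(precision=4,suppress=True)
s=pickle.load(open("wrist11.pkl","rb"));im=s["image"]
def prof(v,lo,hi):
    sat=(im[v].max(-1).astype(int)-im[v].min(-1)).astype(float);g=np.abs(np.gradient(sat));seg=g[lo:hi];k=seg.argmax();w=seg[max(k-2,0):k+3];return lo+k-2+(w*np.arange(len(w))).sum()/w.sum()
for v in (170,185,200,210):
    L,R=prof(v,215,245),prof(v,318,345);p=onplane(s,[((L+R)/2,v),(L,v),(R,v)],.053)
    a=np.radians(-9.71);n=np.array([-np.sin(a),np.cos(a)])
    print(v,L,R,np.linalg.norm(p[1]-p[2]),"lat vs TCP mm",1000*((p[0,:2]-[.47747,.12057])@n))
m=manip.sense();print(m["tcp_pos"],m["force"],m["finger_gap"])
x,y=m["tool_rot"][:2];print("tool x yaw",np.degrees(2*np.arctan2(y,x))-180)
sd=imaging.snapshot("side");pickle.dump(sd,open("side12.pkl","wb"));cv2.imwrite("pics/side12.png",cv2.resize(sd["image"][140:240,230:350,::-1],None,fx=5,fy=5,interpolation=cv2.INTER_CUBIC))
sd=imaging.snapshot("scene");pickle.dump(sd,open("scene12.pkl","wb"));cv2.imwrite("pics/scene12.png",cv2.resize(sd["image"][190:320,230:360,::-1],None,fx=4.5,fy=4.5,interpolation=cv2.INTER_CUBIC))
E
```

```text
t: 15.55
tcp_pos: [0.4773, 0.1205, 0.0797]
tool_rot: [0.084, 0.996, 0.0, -0.0]
force: [0.0, -0.4, -2.2]
finger_gap: 0.559
170 230.84126984126985 330.8863636363636 0.044334649039169775 lat vs TCP mm -0.3017607744136262
185 231.7037037037037 330.3181818181818 0.04423591289333402 lat vs TCP mm -0.22533790149918334
200 232.1346153846154 329.84397163120565 0.04437337244082769 lat vs TCP mm -0.2236666286679351
210 232.76923076923077 329.2916666666667 0.044199722298491756 lat vs TCP mm -0.19707430779248586
[0.4773 0.1205 0.0797] [ 0.0079 -0.3663 -2.1534] 0.5585156033993145
tool x yaw -9.614557106252676
```

View pics/side12.png

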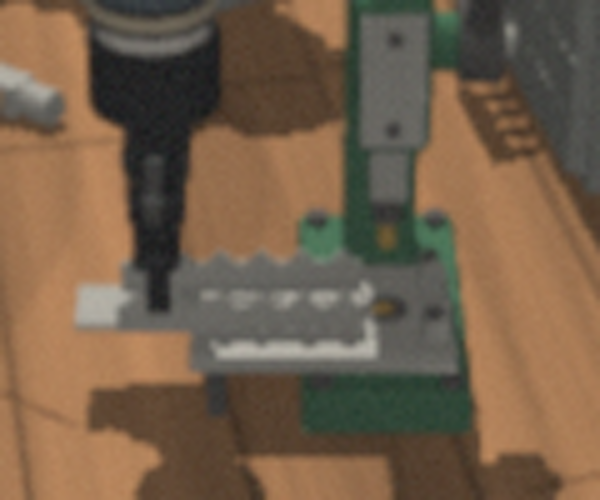

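View pics/scene12.png

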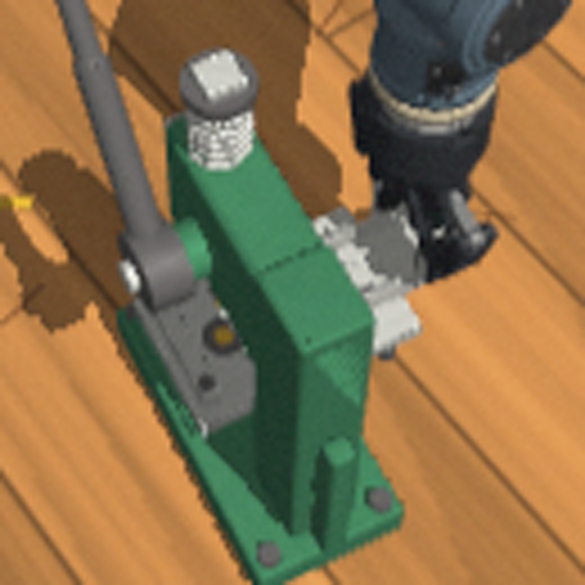

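The camera's bias is only about 0.25 mm and the plate is aligned with the tool, so the hole is on the anvil line to within about 0.5 mm. Press down very lightly, then slide 30 mm slowly.

```bash
python3 -m creep '{"claw":[4,4,4,4,4,4,4,4,4,4,4,4],"dp":[[0,0,0.05],[0,0,0.05],[-0.2,0,0.05],[-0.5,0,0.05],[-0.8,0,0.05],[-1.1,0,0.05],[-1.4,0,0.05],[-1.7,0,0.05],[-2.0,0,0.05],[-2.3,0,0.05],[-2.6,0,0.05],[-2.9,0,0.05]],"roll":[0,0,0,0,0,0,0,0,0,0,0,0]}'
python3 -m creep '{"claw":[4,4],"dp":[[-0.2,0,0],[-0.3,0,0]],"roll":[0,0]}'
```

```text
t: 16.85
tcp_pos: [0.5047, 0.1159, 0.0796]
tool_rot: [0.084, 0.996, -0.0, -0.001]
force: [-3.5, 0.1, 6.3]
finger_gap: 0.557
t: 17.05
tcp_pos: [0.5079, 0.1153, 0.0796]
tool_rot: [0.084, 0.996, -0.0, -0.001]
force: [-4.0, 1.3, 6.8]
finger_gap: 0.559
```

```bash
python3 - <<'E'
from station import manip, imaging
from h import *
m=manip.sense();print(m["tcp_pos"],m["force"],m["ft_torque"],m["finger_gap"])
x,y=m["tool_rot"][:2];print("yaw",np.degrees(2*np.arctan2(y,x))-180)
sd=imaging.snapshot("side");cv2.imwrite("pics/side13.png",cv2.resize(sd["image"][140:240,230:350,::-1],None,fx=5,fy=5,interpolation=cv2.INTER_CUBIC))
E
```

```text
[0.50789415 0.11532556 0.07961275] [-3.95568897  1.29699967  6.79857229] [0.15416457 0.46846719 0.03137575] 0.5592066157733709
yaw -9.616442493256159
```

View pics/side13.png

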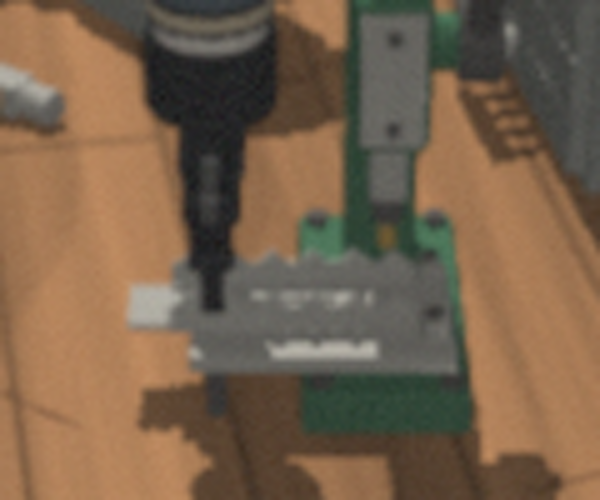

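The plate is in under the ram with its front near the fence, and drag is about 4 N with 7 N down. I'll ease the down force slightly and creep forward.

```bash
python3 -m creep '{"claw":[4,4],"dp":[[0,0,-0.03],[0,0,-0.03]],"roll":[0,0]}'; python3 -m creep '{"claw":[4,4,4],"dp":[[-0.1,0,0],[-0.2,0,0],[-0.2,0,0]],"roll":[0,0,0]}';python3 -m creep '{"claw":[4,4],"dp":[[-0.1,0,0],[-0.1,0,0]],"roll":[0,0]}'
```

```text
t: 17.3
tcp_pos: [0.5083, 0.1152, 0.0796]
tool_rot: [0.084, 0.996, -0.0, -0.001]
force: [-2.4, 0.0, 3.3]
finger_gap: 0.56
t: 17.6
tcp_pos: [0.5111, 0.1148, 0.0796]
tool_rot: [0.084, 0.996, -0.0, 0.0]
force: [-2.4, 0.6, 4.4]
finger_gap: 0.555
t: 17.8
tcp_pos: [0.5117, 0.1147, 0.0796]
tool_rot: [0.084, 0.996, 0.0, -0.0]
force: [-2.8, 0.2, 5.0]
finger_gap: 0.562
```

```bash
python3 -m creep '{"claw":[4,4],"dp":[[-0.1,0,0],[-0.1,0,0]],"roll":[0,0]}';python3 -m creep '{"claw":[4,4],"dp":[[-0.05,0,0],[-0.05,0,0]],"roll":[0,0]}';python3 -m creep '{"claw":[4,4],"dp":[[-0.05,0,0],[-0.05,0,0]],"roll":[0,0]}'
```

```text
t: 18.0
tcp_pos: [0.5118, 0.1147, 0.0796]
tool_rot: [0.084, 0.996, 0.0, -0.001]
force: [-3.3, 1.3, 6.7]
finger_gap: 0.56
t: 18.2
tcp_pos: [0.5118, 0.1147, 0.0796]
tool_rot: [0.084, 0.996, 0.0, -0.002]
force: [-4.9, 0.6, 7.6]
finger_gap: 0.556
t: 18.4
tcp_pos: [0.5118, 0.1147, 0.0796]
tool_rot: [0.084, 0.996, 0.0, -0.002]
force: [-5.3, 1.8, 7.9]
finger_gap: 0.557
```

TCP stopped at x = 0.5118, the predicted home position (98 mm behind the anvil), so the plate is on the fence. I'll build the push up gradually, easing the down force as I go.

```bash
python3 -m creep '{"claw":[4,4,4],"dp":[[-0.1,0,0],[-0.2,0,-0.02],[-0.2,0,-0.02]],"roll":[0,0,0]}';python3 -m creep '{"claw":[4,4,4],"dp":[[-0.1,0,0],[-0.2,0,-0.02],[-0.2,0,-0.02]],"roll":[0,0,0]}'; python3 - <<'E'
from station import manip
m=manip.sense();print(m["tcp_pos"],m["force"],m["ft_torque"])
E
```

```text
t: 18.7
tcp_pos: [0.5119, 0.1147, 0.0796]
tool_rot: [0.084, 0.996, 0.0, -0.004]
force: [-8.2, 2.5, 9.5]
finger_gap: 0.564
t: 19.0
tcp_pos: [0.512, 0.1147, 0.0796]
tool_rot: [0.084, 0.996, 0.0, -0.006]
force: [-10.5, 3.8, 10.4]
finger_gap: 0.556
[0.51198604 0.11465296 0.07960629] [-10.46774119   3.78549057  10.4421252 ] [0.71224646 1.5568493  0.05848377]
```

Push along the plate is now about 11 N, the lateral position is still on the anvil line, and the down force is 10 N. Ease the down force and add a little push, then look.

```bash
python3 -m creep '{"claw":[4,4,4],"dp":[[-0.1,0,-0.05],[-0.15,0.03,-0.05],[-0.15,0.03,-0.05]],"roll":[0,0,0]}'; python3 - <<'E'
from station import manip, imaging
from h import *
m=manip.sense();F=m["force"];u=np.array([.9859,-.1677]);n=np.array([.1677,.9859]);print(m["tcp_pos"],F,m["ft_torque"],"along",F[:2]@u,"lat",F[:2]@n)
for nm,b in (("side",(140,240,230,350)),("scene",(190,320,230,360))):
    sd=imaging.snapshot(nm);pickle.dump(sd,open(nm+"14.pkl","wb"));cv2.imwrite(f"pics/{nm}14.png",cv2.resize(sd["image"][b[0]:b[1],b[2]:b[3],::-1],None,fx=4.6,fy=4.6,interpolation=cv2.INTER_CUBIC))
w=imaging.snapshot("wrist");pickle.dump(w,open("wrist14.pkl","wb"));cv2.imwrite("pics/wrist14.png",w["image"][:,:,::-1])
E
```

```text
t: 19.3
tcp_pos: [0.5121, 0.1147, 0.0796]
tool_rot: [0.084, 0.996, -0.0, -0.008]
force: [-12.3, 3.0, 9.5]
finger_gap: 0.558
[0.5120639  0.11465477 0.07962394] [-12.29808891   3.03273119   9.45453073] [ 0.62848324  1.78939743 -0.02229819] along -12.63327487885447 lat 0.927580171922995
```

View pics/side14.png

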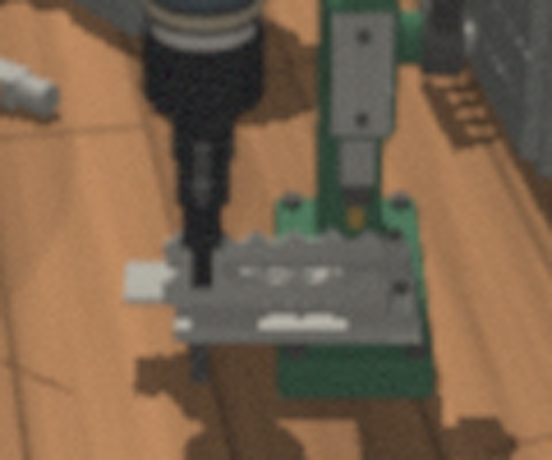

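View pics/scene14.png

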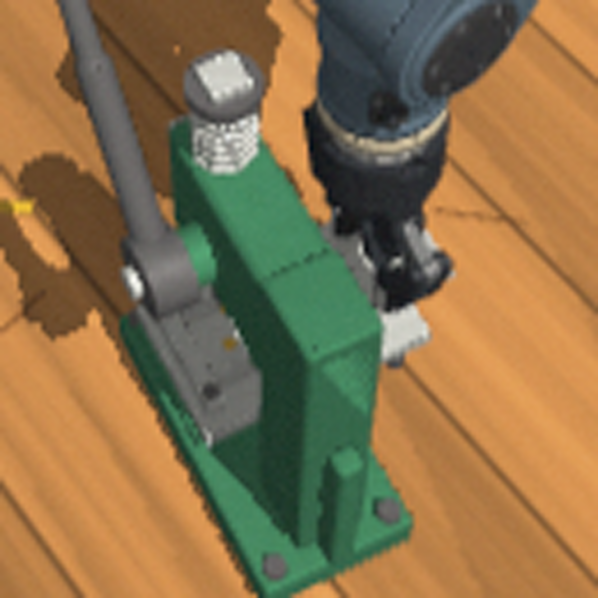

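View pics/wrist14.png

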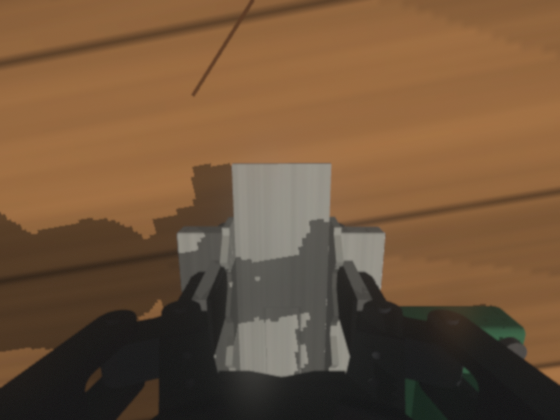

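The wrist view shows the tail centred (mid column 281.5) between the table corners (179 and 384, mid 281.5). The scene view shows brass through the rivet hole at crop pixel (230,344), and the side view shows the plate front at the fence. I'll check plate tilt by depth and the hole-to-anvil offset, then add a touch of push and hold.

```bash
python3 -m creep '{"claw":[4,4,4,4,4],"dp":[[-0.05,0.02,-0.02],[-0.05,0.02,-0.02],[-0.05,0.02,-0.02],[-0.05,0.02,-0.02],[-0.05,0.02,-0.02]],"roll":[0,0,0,0,0]}'; python3 - <<'E'
from station import manip, imaging
from h import *
np.set_printoptions(precision=4,suppress=True)
m=manip.sense();F=m["force"];u=np.array([.9859,-.1677]);n=np.array([.1677,.9859]);print(m["t"],m["tcp_pos"],F,m["ft_torque"],"along",F[:2]@u,"lat",F[:2]@n)
for k in ("wrist11","wrist14"):
    s=pickle.load(open(k+".pkl","rb"));P=cloud(s)
    Q=P[168:250,240:322].reshape(-1,3);Q=Q[np.abs(Q[:,2]-np.median(Q[:,2]))<.01]
    X=np.c_[Q[:,:2]@u,Q[:,:2]@n,np.ones(len(Q))];c=np.linalg.lstsq(X,Q[:,2],rcond=None)[0];print(k,"tilt deg x,y",np.degrees(c[:2]),"z",np.median(Q[:,2]))
s=pickle.load(open("wrist14.pkl","rb"));P=cloud(s);print("table patch z",np.median(P[235:260,190:210,2]),np.median(P[235:260,355:378,2]))
s=pickle.load(open("scene14.pkl","rb"))
print("anvil expected px",proj(s,[[.6090,.0982,.053],[.6102,.098,.053]]))
cv2.imwrite("pics/hole.png",cv2.resize(s["image"][248:290,255:300,::-1],None,fx=13,fy=13,interpolation=cv2.INTER_NEAREST))
s2=pickle.load(open("scene12.pkl","rb"));cv2.imwrite("pics/hole0.png",cv2.resize(s2["image"][248:290,255:300,::-1],None,fx=13,fy=13,interpolation=cv2.INTER_NEAREST))
E
```

```text
t: 19.95
tcp_pos: [0.5121, 0.1147, 0.0796]
tool_rot: [0.084, 0.996, -0.0, -0.008]
force: [-13.0, 3.3, 8.0]
finger_gap: 0.558
19.95 [0.5121 0.1147 0.0796] [-13.0154   3.3058   7.9857] [ 0.6238  1.8285 -0.0389] along -13.38627473511171 lat 1.076500919266509
wrist11 tilt deg x,y [ 0.1535 -0.0094] z 0.05321867526007465
wrist14 tilt deg x,y [ 0.0862 -0.0585] z 0.05338823503894157
table patch z 0.05044154691904308 0.050390058361182495
anvil expected px [[278.6402 264.6044]
 [278.255  264.7806]]
```

View pics/hole.png

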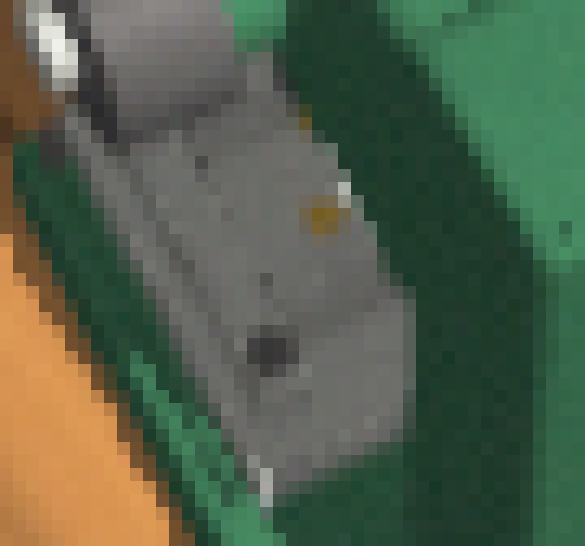

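View pics/hole0.png

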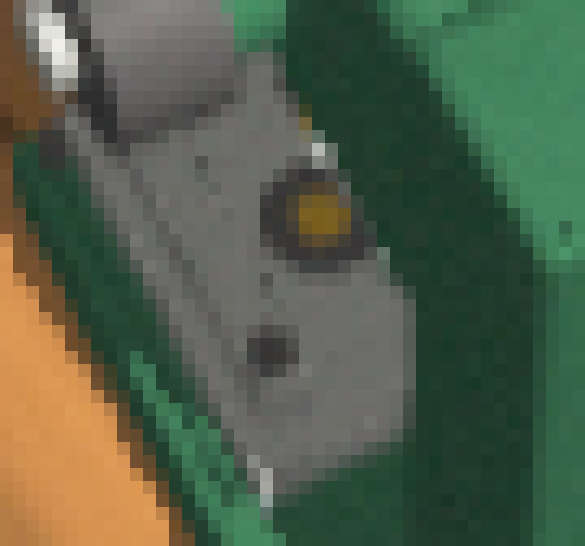

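Brass fills the rivet hole at zoom pixel (323,216), and the anvil was at (320,215) before it was covered, so the hole is centred over it. The plate lies flat (tilt 0.1°, web top 3 mm above the table). Now hold.

```bash
for i in 1 2 3; do python3 -m creep '{"claw":[4,4,4,4,4,4,4,4,4,4,4,4],"dp":[[0,0,0],[0,0,0],[0,0,0],[0,0,0],[0,0,0],[0,0,0],[0,0,0],[0,0,0],[0,0,0],[0,0,0],[0,0,0],[0,0,0]],"roll":[0,0,0,0,0,0,0,0,0,0,0,0]}'; done
python3 - <<'E'
from station import manip, imaging
from h import *
s=imaging.snapshot("side");cv2.imwrite("pics/final.png",s["image"][:,:,::-1])
m=manip.sense();F=m["force"];print(m["tcp_pos"],F,"along",F[:2]@np.array([.9859,-.1677]),m["finger_gap"])
E
```

```text
t: 21.15
tcp_pos: [0.5121, 0.1147, 0.0796]
tool_rot: [0.084, 0.996, -0.0, -0.008]
force: [-12.2, 2.3, 8.4]
finger_gap: 0.56
t: 22.35
tcp_pos: [0.5121, 0.1146, 0.0796]
tool_rot: [0.084, 0.996, -0.0, -0.008]
force: [-13.2, 2.8, 9.5]
finger_gap: 0.566
t: 23.55
tcp_pos: [0.5121, 0.1147, 0.0796]
tool_rot: [0.084, 0.996, -0.0, -0.008]
force: [-12.3, 2.4, 8.5]
finger_gap: 0.563
[0.51209845 0.1146705  0.07964698] [-13.0739732    2.22593111   8.71795916] along -13.262918826829527 0.5637670933067738
```

View pics/final.png

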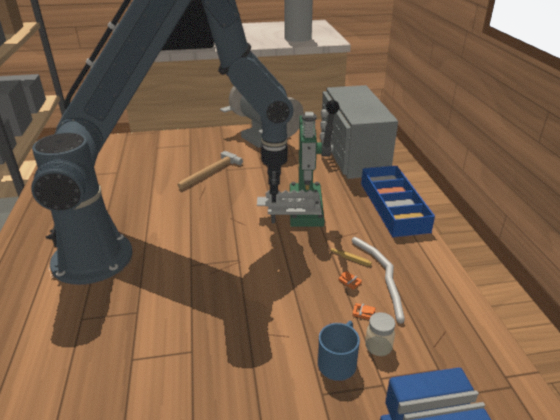

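The push has held steady for over 3 s, the lever is still up at about (332,107), and the other things haven't moved. Handing in.

```bash
python3 -c "
from station import workorder
print(workorder.sign_off())"
```

```text
the job is handed in; nothing more can be done
None
```

The toothplate is on the press table, teeth up, flush against the fence, and the arm is still holding it there. I handed the job in at about 23.6 s.

I picked the plate up from the bench and laid it on the table about 36 mm short of the fence. There I let go and regripped it with the gripper turned by 180°. Picking it up that way round would have run the last joint past its range. I then slid it gently home.

**Last checks:**
- **Push:** the wrist read 12.5 to 13.4 N along the plate for over 3 s without change. Table friction may take up to about 2 N of that, so the fence feels about 11 to 13 N.
- **Rivet hole:** the scene camera sees the anvil's brass through the hole, within a fraction of a pixel of where the anvil was before the plate covered it. The gripper stopped at the predicted home position, about 98 mm behind the anvil.
- **Seating:** the tail is centred between the table's near corners. The plate lies flat, with about 0.1° of tilt.
- **Lever and bench:** the lever is still up, and nothing else on the bench has visibly moved.

**Where things were less than ideal:**
- The tool leans about 1° under the push.
- It also presses down on the plate with about 8 to 9 N and sideways with about 1 N.
- My early two-view height for the press table was noisy, at 51 to 57 mm. Depth images and the contact point put it at about 50 mm.

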